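Pour chip slugs from a covered tray into the vise-side dish

TASK

Draw the blue spouted tray of brass slugs out from under its clear cover by the spout, set it down flat on the bench and let go, then take it by its orange handle. Bring the spout down over the white dish until it is within about 2 cm of the rim, and only then tip the tray so that all five slugs slide into the dish; keep the tray level whenever the spout is not down close over the dish. Finally stand the empty tray flat on the bench and let go, leaving the dish and everything else where they are.

Things in the scene. Friction and masses are not known exactly. Their poses are not given: they have to be found in the camera images.
- tray: Blue metal pouring tray, 190 long (x), 160 g; floor 3 thick, walls 22 high, 3 thick. Origin: underside below the pan; -x points to the spout, z up. Pan x = -25 to 47, 64 wide; taper to the straight spout, x = -65 to the open lip at -110, 50 wide. Starts under the cover, only the spout sticking out of its mouth. Slugs slide at 15 to 25 degrees of tilt; 40 degrees empties it.
- tray_spout (a point): Underside of the tray's spout lip, on its centre line (tray x = -110, z = 0).
- tray_neck (a point): Middle of the straight spout, x = -88, 12 above the underside; the spout can be gripped across here, 50 wide, walls 22 high.
- tray_handle (a point): Grip point in the orange upright handle fin behind the pan (tray x = 65, z = 30). The fin is 16 thick (tray y), 30 long (tray x), its top 50 above the underside.
- cover: Dust cover fixed to the bench: clear flat roof 4 thick with its top 62 above the bench (58 clear below), aluminium side walls and back wall 4 thick. 130 deep (x), 92 wide (y), 84 clear inside. Origin: centre of its footprint on the bench; the open mouth faces its -x axis, at x = -65.
- dish: Shallow white round dish, loose, 300 g, outer radius 48 at the foot and 54 at the rim, rim 16 high, wall and floor 4 thick. Origin: centre of underside.
- slug0: Brass chip-weight slug, a polished disc 18 across and 5 thick, 11 g; one of five lying in the tray. Origin: centre of one face.
- slug1: Brass chip-weight slug, a polished disc 18 across and 5 thick, 11 g; one of five lying in the tray. Origin: centre of one face.
- slug2: Brass chip-weight slug, a polished disc 18 across and 5 thick, 11 g; one of five lying in the tray. Origin: centre of one face.
- slug3: Brass chip-weight slug, a polished disc 18 across and 5 thick, 11 g; one of five lying in the tray. Origin: centre of one face.
- slug4: Brass chip-weight slug, a polished disc 18 across and 5 thick, 11 g; one of five lying in the tray. Origin: centre of one face.
- vise: Small blue bench vise with brass jaws holding one grey clay chip, fixed; footprint about 130 (x) by 90 (y), 120 high to the top of the chip. Origin: centre of its footprint. Leave alone.
- bottle: Amber bottle, radius 29, 150 high, loose bystander. Origin: centre of underside.
- tin: Open aluminium tin with coloured chip inlays, radius 40, 50 high, loose bystander. Origin: centre of underside.
- walnut_block: Dark walnut block, 100 (x) by 55 (y), 38 high, with one red chip lying on it, 42 in all; loose bystander. Origin: centre of underside.
- chip_stand: Wooden stand with two stacks of chips, 100 (x) by 55 (y), 58 high, loose bystander. Origin: centre of underside.
- mallet: Rubber mallet standing on its head: upright black head radius 34, 70 high, with a wooden handle pointing along +x out to 230 at about 36 above the bench; loose bystander. Origin: underside of the head.
- caliper: Steel caliper lying flat, 210 long (x), jaws reaching out to y = 55 at its +x end, 10 thick, loose bystander. Origin: centre of the beam on the bench.
Not all that is in view belongs to the job. Leave any purple look-alike of the cover alone. What is shaped like the dish but brown is not meant.

How it is judged:
By the outcome, as a careful person would: the job done as asked, in the order asked, and still so for the second after the job is handed in, with the robot touching nothing.
It also fails if it takes over 58 s, if anything falls off the work surface, if the arm or the gripper's body presses on something with over 40 N, if the wrist force passes 120 N, or if a joint passes its speed limit or range.

ROBOT

A 7-joint arm with a two-finger parallel gripper is mounted at the origin on the work surface. World frame = base frame: x ahead of the robot, y to its left, z up, the work surface at z = 0. Lengths are in m, angles in rad, forces in N, time in s.
With the tool pointing down it reaches from about 0.4 to 0.85 m from the base axis. Payload 4.5 kg.
Tool frame: the origin (TCP) lies at the very end of the fingers, on their centre line; the grasp point (between the pads) lies 19 mm behind it (pinch_z is the distance from the TCP to the grasp point, in m); z points along the fingers, y is the direction in which the jaws open and shut (so a half turn about z gives the same grasp; the last joint's range is limited). The gripper opens to 85 mm and grips with 20 to 120 N. Pads are 22 mm wide; open, the fingers measure 114 mm over their backs; the gripper's body (76 mm by 85 mm) begins 54 mm behind the grasp point. The pads swing forward as they close: fully open they stand 13 mm farther back than shut.
Start: joints at [1.255, 0.689, -0.195, 1.565, 0.157, 0.902, -0.215], TCP at [0.214, -0.587, 0.231] pointing down, gripper open.
Joint ranges: [-3.01, 3.01], [-0.46, 2.08], [-1.47, 1.51], [0.13, 2.56], [-1, 4.14], [0.04, 2.09], [-2.66, 2.66]. Speed limits (rad/s): [2.57, 2.57, 3.14, 3.14, 3.14, 3.14, 3.14].

INTERFACE

Orientations are given as a rotation vector (axis times angle).
In Python, from rig import observe, get_image, camera_model, close_job, pinch_z gives the robot as it stands.
- The arm moves only by the tool send_rows, never from a script. Its argument "targets" is a list of rows, each an object with "claw": the closure in counts, from 0 (fully open) to 255 (shut); "travel": the shift along the tool's x, y, z in m, a list of three; "turn": the turn, a rotation vector about the tool's x, y, z in rad, a list of three. A call has 1 to 20 rows; each row shifts and turns the pose as measured when the row begins, along the tool's axes as they then stand; what a row does not reach is not made up. A row lasts 1/10 s, in which the tool goes at most 50 mm and 8.59 degrees, less where a joint would pass 70% of its speed; a pose out of reach is approached as far as the arm can. A call is refused whole if a number of a shift passes 0.05 or a number of a turn 0.15, either way. A call with a gripper value outside its range is refused whole. The fingers move at their own pace and stop on an object; "force" is the grip in N (left out, the last holds). Time passes only in rows, so rows that do not move let the fingers close. It gives the time, the measured TCP pose, the force and the opening at its end, in the units of the state.
- observe(): the state, without advancing time (a new reading comes with each control period).
- get_image(name): name is "scene" or "top" or "wrist"; returns (picture, depth): 480x640x3 uint8, red, green, blue; 480x640 float32, m along the optical axis (not along the pixel's ray), 0 where there is no reading.
- camera_model(name): a dict with "K" (3x3 intrinsics, pixels), "k1" (the pictures are not rectified: a ray, as slopes to the right and down, at radius r is drawn at 1 + k1 r^2 times it, then the intrinsics apply), "R" (3x3) and "t" (3): a world point X has camera coordinates R X + t; the wrist camera has in their place "T_tool_cam" (4x4, takes a point from camera to tool coordinates, whose origin is the TCP and whose axes are the flange's). Camera axes: x right, y down, z forward; pixel columns grow to the right and rows downward; lengths in m; the calibration is good to about 2 mm. A picture is of the moment at which its call begins: read the wrist's pose just before it. camera_model takes no time and is no camera call.
- close_job(): hands the job in, once; it reports no verdict.
The state is a dict: "t": time; "joint_pos": joint angles; "joint_velocities": joint speeds; "tau": joint torques, N m; "eef_pos": TCP position; "tool_rot": TCP orientation; "contact_force": force on the tool from outside, world axes, zero at the start; "torque": the same for the moment, N m; "grip_width": finger opening in m.
Only numpy, scipy, OpenCV 4.12 (cv2) and the standard library are available. Lean on these libraries where they do the work, as an engineer would, in place of code of your own. Each camera call takes 0.05 s, during which the arm holds its last target.

## Working session

There is one attempt and no reset: what is moved stays moved. The work goes in short steps, Python scripts to look and compute and a tool call to move; the robot and the scene stay as the last step left them, time stands still between calls to the robot, and variables do not carry over. Pictures are saved under pics/ and viewed, and the job is handed in when it is done.

Besides the shell and the picture viewer there is one more tool, called by a JSON object that holds its "op" and its "data", one argument or row to a line. send_rows: Moves the arm, as the interface text tells. Its arguments: {"type":"object","properties":{"targets":{"type":"array","items":{"type":"object","properties":{"claw":{"type":"number"},"travel":{"type":"array","items":{"type":"number"}},"turn":{"type":"array","items":{"type":"number"}}}}},"force":{"type":"number"}},"required":["targets"]}

```bash
mkdir -p pics; ls
python3 - <<'E'
from rig import observe,get_image,camera_model,pinch_z
import cv2,numpy as np
print(observe());print(pinch_z)
for n in("scene","top","wrist"):
    m=camera_model(n);print(n,{k:np.round(v,4).tolist() for k,v in m.items()})
for n in("scene","top"):
    p,d=get_image(n);cv2.imwrite(f"pics/{n}0.png",p[:,:,::-1]);np.save(f"pics/{n}0.npy",d)
E
```

```text
pics
{'t': 0.0, 'joint_pos': array([ 1.2548225 ,  0.69004609, -0.19451667,  1.56637943,  0.1572783 ,
        0.90253171, -0.21510847]), 'joint_velocities': array([ 0.00191977, -0.00264591,  0.00015664,  0.00225113, -0.00044268,
       -0.00128894, -0.00022715]), 'tau': array([-2.76831342e-04, -5.39609957e+01, -1.26644444e+00, -1.58543068e+01,
        9.04060114e-03,  9.53165931e-03, -1.22362886e-05]), 'eef_pos': array([ 0.21389864, -0.58652726,  0.23043596]), 'tool_rot': array([-3.09176339e+00, -5.46399700e-01,  7.30873808e-04]), 'contact_force': array([0.03850153, 0.44420097, 0.19848529]), 'torque': array([ 0.00512485,  0.02334466, -0.00769492]), 'grip_width': 0.08543386930124944}
0.0187
scene {'K': [[475.3854, 0.0, 323.9264], [0.0, 475.3854, 244.21], [0.0, 0.0, 1.0]], 'k1': 0.0247, 'R': [[0.6855, 0.7278, -0.0196], [0.4511, -0.4456, -0.7733], [-0.5715, 0.5212, -0.6338]], 't': [-0.4117, -0.1853, 1.5765]}
top {'K': [[589.0983, 0.0, 319.2713], [0.0, 589.0983, 234.8914], [0.0, 0.0, 1.0]], 'k1': -0.0862, 'R': [[-0.0238, -0.9996, -0.0181], [-0.9824, 0.0268, -0.1848], [0.1852, 0.0134, -0.9826]], 't': [0.0682, 0.5409, 1.6144]}
wrist {'K': [[335.488, 0.0, 315.7803], [0.0, 335.488, 240.4057], [0.0, 0.0, 1.0]], 'k1': -0.0288, 'T_tool_cam': [[0.0002, -0.9543, -0.2989, 0.0771], [1.0, 0.0005, -0.0009, -0.001], [0.0011, -0.2989, 0.9543, -0.1426], [0.0, 0.0, 0.0, 1.0]]}
```

View pics/top0.png

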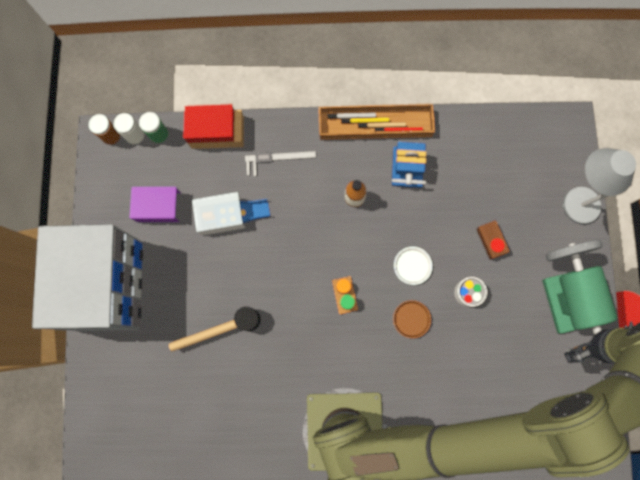

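View pics/scene0.png

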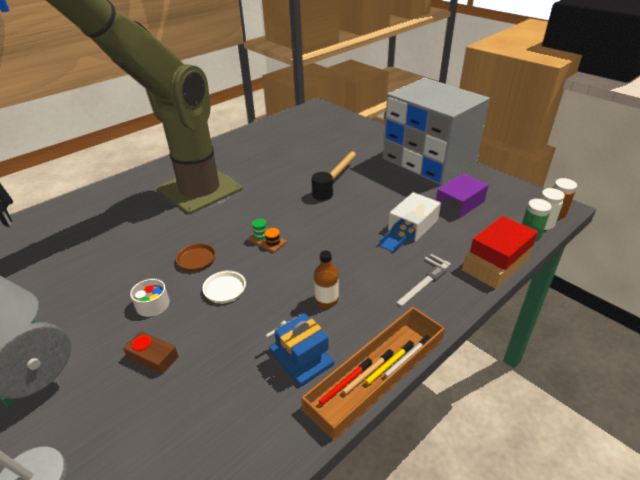

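The top view shows the cover at about (220,213), with the blue spout pointing right to about (270,210). The white dish is at (413,266), the bottle at (355,193) and the chip stand at (345,295). Next I'll zoom in and measure.

```bash
cat > h.py <<'E'
import numpy as np,cv2
from rig import *
def und(n,uv):
    m=camera_model(n);K=m["K"];uv=np.atleast_2d(np.array(uv,float))
    k=np.array([m["k1"],0,0,0,0.]) 
    return cv2.undistortPoints(uv.reshape(-1,1,2),np.array(K),k).reshape(-1,2),m
def onplane(n,uv,z):
    s,m=und(n,uv);R=np.array(m["R"]);t=np.array(m["t"])
    C=-R.T@t;d=np.c_[s,np.ones(len(s))]@R
    return C+d*((z-C[2])/d[:,2])[:,None]
def proj(n,X):
    m=camera_model(n);X=np.atleast_2d(X)
    return cv2.projectPoints(X.astype(float),cv2.Rodrigues(np.array(m["R"]))[0],np.array(m["t"],float),np.array(m["K"]),np.array([m["k1"],0,0,0,0.]))[0].reshape(-1,2)
def cloud(n,d):
    v,u=np.mgrid[0:480,0:640];uv=np.c_[u.ravel(),v.ravel()]
    s,m=und(n,uv);z=d.ravel()
    c=np.c_[s,np.ones(len(s))]*z[:,None]
    return ((c-np.array(m["t"]))@np.array(m["R"])).reshape(480,640,3)
E
python3 - <<'E'
from h import *
p=cv2.imread("pics/top0.png")
c=p[180:245,180:285];cv2.imwrite("pics/z1.png",cv2.resize(c,None,fx=7,fy=7,interpolation=cv2.INTER_CUBIC))
P=cloud("top",np.load("pics/top0.npy"))
hsv=cv2.cvtColor(p,cv2.COLOR_BGR2HSV)
blue=cv2.inRange(hsv,(100,140,60),(118,255,255))>0
b=blue.copy();b[:,:240]=0;b[:,285:]=0;b[:190]=0;b[230:]=0
v,u=np.nonzero(b);print(len(u),u.min(),u.max(),v.min(),v.max())
r=cv2.minAreaRect(np.c_[u,v].astype(np.float32));print(r,onplane("top",cv2.boxPoints(r),0.022).round(4).tolist())
print("heights",np.percentile(P[b][:,2],[5,50,95]))
# dish
w=cv2.inRange(hsv,(0,0,170),(180,60,255));w[:235]=0;w[300:]=0;w[:,:385]=0;w[:,440:]=0
v,u=np.nonzero(w);e=cv2.fitEllipse(cv2.findContours(w,0,1)[0][0] if 1 else 0);print(e,onplane("top",[e[0]],0.016),P[int(e[0][1]),int(e[0][0])])
for nm,uv in dict(bottle=(355,185),stand=(345,286),brown=(413,320),tin=(471,292),vise=(410,165),cover=(218,213),mallet=(247,319)).items():
    print(nm,P[uv[1],uv[0]].round(3))
E
```

```text
407 241 268 201 221
((254.7601318359375, 209.69073486328125), (19.387290954589844, 25.773693084716797), 81.25383758544922) [[0.6517, 0.2823, 0.022], [0.6613, 0.2076, 0.022], [0.6037, 0.1994, 0.022], [0.5942, 0.2736, 0.022]]
heights [-0.00284361  0.00358446  0.0204775 ]
((412.4972229003906, 265.10321044921875), (37.814300537109375, 38.45520782470703), 130.50318908691406) [[ 0.45393354 -0.20947936  0.016     ]] [ 0.45570654 -0.20963791  0.00509881]
bottle [ 0.658 -0.047  0.15 ]
stand [ 0.396 -0.014  0.048]
brown [ 0.298 -0.203  0.016]
tin [ 0.371 -0.368  0.033]
vise [ 0.728 -0.207  0.092]
cover [0.612 0.341 0.061]
mallet [0.31  0.258 0.069]
```

View pics/z1.png

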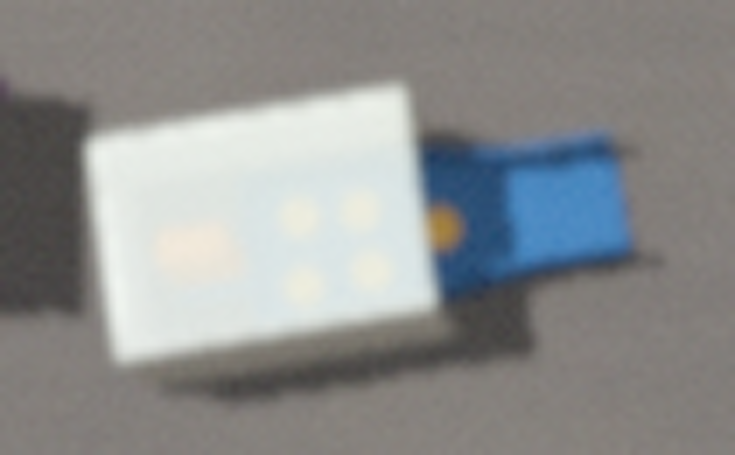

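Run:
```python
from h import *
f=lambda a:np.array(a)/7+180-0.43
C=onplane("top",f([(88,145),(405,84),(440,310),(118,362)]),.062)
print(C.round(4));print(C.mean(0));L=[np.linalg.norm(C[i]-C[(i+1)%4]) for i in range(4)];print(L)
a=(C[1]+C[2]-C[0]-C[3]);print("cover -x dir deg",np.degrees(np.arctan2(a[1],a[0])))
S=onplane("top",f([(605,133),(633,258)]),.022);print(S.round(4),np.linalg.norm(S[1]-S[0]),S.mean(0))
s=S[1]-S[0];print("tray -x dir",np.degrees(np.arctan2(s[1],s[0]))+90, np.degrees(np.arctan2(s[1],s[0]))-90)
o=observe();print(cv2.Rodrigues(o["tool_rot"])[0].round(3))
```

```text
[[0.6511 0.4158 0.062 ]
 [0.6728 0.2853 0.062 ]
 [0.5781 0.2708 0.062 ]
 [0.5603 0.4019 0.062 ]]
[0.61556427 0.3434761  0.062     ]
[np.float64(0.13225648560062234), np.float64(0.09588604807831669), np.float64(0.13229847544540468), np.float64(0.0919041298085305)]
cover -x dir deg -81.4031284203835
[[0.66   0.2077 0.022 ]
 [0.6063 0.1964 0.022 ]] 0.05488100219081926 [0.63314555 0.20202575 0.022     ]
tray -x dir -78.12252856766668 -258.1225285676667
[[ 0.939  0.343 -0.001]
 [ 0.343 -0.939  0.002]
 [-0.    -0.002 -1.   ]]
```

{"op": "send_rows", "data": {
  "targets": [
    {"travel":[0.02,-0.02,-0.005],"turn":[0,0,0],"claw":0},
    {"travel":[0.032,-0.029,-0.005],"turn":[0,0,0],"claw":0},
    {"travel":[0.033,-0.03,-0.005],"turn":[0,0,0],"claw":0},
    {"travel":[0.033,-0.03,-0.005],"turn":[0,0,0],"claw":0},
    {"travel":[0.033,-0.03,0],"turn":[0,0,0],"claw":0},
    {"travel":[0.033,-0.03,0],"turn":[0,0,0],"claw":0},
    {"travel":[0.033,-0.03,0],"turn":[0,0,0],"claw":0},
    {"travel":[0.033,-0.03,0],"turn":[0,0,0],"claw":0},
    {"travel":[0.033,-0.03,0],"turn":[0,0,0],"claw":0},
    {"travel":[0.033,-0.03,0],"turn":[0,0,0],"claw":0}
  ]
}}

```text
t: 1.1
eef_pos: [0.4141, -0.2004, 0.247]
tool_rot: [-3.096, -0.521, 0.009]
contact_force: [0.7, -1.0, 0.4]
grip_width: 0.0854
```

```bash
cat > st.py <<'E'
from h import *
def st():
    o=observe();R=cv2.Rodrigues(o["tool_rot"])[0]
    print("t",round(o["t"],2),"p",o["eef_pos"].round(4),"xang",np.degrees(np.arctan2(R[1,0],R[0,0])).round(2),"z",R[:,2].round(3),"F",o["contact_force"].round(1),"w",round(o["grip_width"],4),"j",o["joint_pos"].round(3))
    return o,R
def goto(X,ang=None):
    o,R=st();d=np.array(X)-o["eef_pos"];print("tool travel",(R.T@d).round(4))
    if ang is not None:
        c,s=np.cos(np.radians(ang)),np.sin(np.radians(ang))
        G=np.array([[c,s,0],[s,-c,0],[0,0,-1.]])
        print("turn",cv2.Rodrigues(R.T@G)[0].ravel().round(4))
E
python3 -c "
from st import *
goto([.629,.224,.2],100)"
```

```text
t 1.1 p [ 0.4141 -0.2004  0.247 ] xang 19.09 z [-0.006  0.001 -1.   ] F [ 0.7 -1.   0.4] w 0.0854 j [ 0.467  0.459 -0.174  2.019  0.124  0.679 -1.024]
tool travel [ 0.3421 -0.3306  0.0463]
turn [-0.0061  0.0021 -1.4122]
```

{"op": "send_rows", "data": {
  "targets": [
    {"travel":[0.033,-0.028,0],"turn":[0,0,0],"claw":0},
    {"travel":[0.033,-0.028,0],"turn":[0,0,0],"claw":0},
    {"travel":[0.033,-0.028,0],"turn":[0,0,0],"claw":0},
    {"travel":[0.033,-0.028,0],"turn":[0,0,0],"claw":0},
    {"travel":[0,0,0],"turn":[0,0,-0.13],"claw":0},
    {"travel":[0,0,0],"turn":[0,0,-0.13],"claw":0},
    {"travel":[0,0,0],"turn":[0,0,-0.13],"claw":0},
    {"travel":[0,0,0],"turn":[0,0,-0.13],"claw":0},
    {"travel":[0,0,0],"turn":[0,0,-0.13],"claw":0},
    {"travel":[0,0,0],"turn":[0,0,-0.13],"claw":0}
  ]
}}

```text
t: 2.1
eef_pos: [0.5065, -0.0319, 0.2443]
tool_rot: [-2.617, -1.72, 0.006]
contact_force: [0.5, -0.3, 0.3]
grip_width: 0.0855
```

```bash
python3 -c "
from st import *
st()"
```

```text
t 2.1 p [ 0.5065 -0.0319  0.2443] xang 66.63 z [-0.008  0.006 -1.   ] F [ 0.5 -0.3  0.3] w 0.0855 j [ 0.236  0.542 -0.408  1.884  0.285  0.781 -0.733]
```

{"op": "send_rows", "data": {
  "targets": [
    {"travel":[0,0,0],"turn":[0,0.14,0],"claw":0},
    {"travel":[0,0,0],"turn":[0,0.14,0],"claw":0},
    {"travel":[0,0,0],"turn":[0,0.14,0],"claw":0},
    {"travel":[0,0,0],"turn":[0,0.14,0],"claw":0},
    {"travel":[0,0,0],"turn":[0,0.14,0],"claw":0},
    {"travel":[0,0,0],"turn":[0,0.14,0],"claw":0}
  ]
}}

```text
t: 2.7
eef_pos: [0.5111, -0.0248, 0.2496]
tool_rot: [-2.068, -1.387, -0.971]
contact_force: [0.7, -0.4, -1.6]
grip_width: 0.0854
```

```bash
python3 -c "
from st import *
o,R=st()
goto([.629,.224,.2],100)"
```

```text
t 2.7 p [ 0.5111 -0.0248  0.2496] xang 67.97 z [ 0.297  0.707 -0.642] F [ 0.7 -0.4 -1.6] w 0.0854 j [ 1.094  0.931 -1.125  2.041 -0.13   0.426 -0.009]
t 2.7 p [ 0.5111 -0.0248  0.2496] xang 67.97 z [ 0.297  0.707 -0.642] F [ 0.7 -0.4 -1.6] w 0.0854 j [ 1.094  0.931 -1.125  2.041 -0.13   0.426 -0.009]
tool travel [0.1385 0.0135 0.2427]
turn [ 0.2534 -0.8474 -0.5271]
```

{"op": "send_rows", "data": {
  "targets": [
    {"travel":[0,0,0],"turn":[0,-0.14,0],"claw":0},
    {"travel":[0,0,0],"turn":[0,-0.14,0],"claw":0},
    {"travel":[0,0,0],"turn":[0,-0.14,0],"claw":0},
    {"travel":[0,0,0],"turn":[0,-0.14,0],"claw":0},
    {"travel":[0,0,0],"turn":[0,-0.14,0],"claw":0},
    {"travel":[0,0,0],"turn":[0,-0.14,0],"claw":0},
    {"travel":[0.04,0.002,0.005],"turn":[0,0,-0.05],"claw":0},
    {"travel":[0.04,0.0,0.005],"turn":[0,0,-0.05],"claw":0},
    {"travel":[0.04,0.0,0.005],"turn":[0,0,-0.05],"claw":0},
    {"travel":[0.04,0.005,0.005],"turn":[0,0,-0.05],"claw":0},
    {"travel":[0.04,0.005,0.005],"turn":[0,0,-0.08],"claw":0},
    {"travel":[0.03,0.01,0.005],"turn":[0,0,-0.1],"claw":0},
    {"travel":[0.02,0.01,0.005],"turn":[0,0,-0.1],"claw":0},
    {"travel":[0,0,0],"turn":[0,0,-0.05],"claw":0}
  ]
}}

```text
t: 4.1
eef_pos: [0.6043, 0.2057, 0.1839]
tool_rot: [-2.025, -2.254, -0.035]
contact_force: [-1.1, -0.6, -0.2]
grip_width: 0.0854
```

```bash
python3 -c "
from st import *
goto([.629,.224,.2],100)"
```

```text
t 4.1 p [0.6043 0.2057 0.1839] xang 95.97 z [-0.067  0.091 -0.994] F [-1.1 -0.6 -0.2] w 0.0854 j [-0.096  0.812 -0.476  1.522  0.289  0.91  -0.516]
tool travel [ 0.0172  0.0256 -0.016 ]
turn [-0.0535 -0.1    -0.0675]
```

Residual tilt of about 6°. I'll correct that and look through the wrist camera.

{"op": "send_rows", "data": {
  "targets": [
    {"travel":[0.008,0.012,-0.01],"turn":[-0.027,-0.05,-0.034],"claw":0},
    {"travel":[0.008,0.012,-0.005],"turn":[-0.027,-0.05,-0.034],"claw":0},
    {"travel":[0,0,0],"turn":[0,0,0],"claw":0}
  ]
}}

```text
t: 4.4
eef_pos: [0.6266, 0.2236, 0.1964]
tool_rot: [2.014, 2.41, -0.007]
contact_force: [-0.8, 0.4, 0.2]
grip_width: 0.0855
```

```bash
cat >> h.py <<'E'
def wmodel(o):
    m=camera_model("wrist");T=np.eye(4);T[:3,:3]=cv2.Rodrigues(o["tool_rot"])[0];T[:3,3]=o["eef_pos"]
    W=T@np.array(m["T_tool_cam"]);return W,np.array(m["K"]),np.array([m["k1"],0,0,0,0.])
def wplane(o,uv,z):
    W,K,k=wmodel(o);s=cv2.undistortPoints(np.array(uv,float).reshape(-1,1,2),K,k).reshape(-1,2)
    d=np.c_[s,np.ones(len(s))]@W[:3,:3].T;C=W[:3,3]
    return C+d*((np.asarray(z)-C[2])/d[:,2])[:,None]
def wproj(o,X):
    W,K,k=wmodel(o);I=np.linalg.inv(W)
    return cv2.projectPoints(np.atleast_2d(X).astype(float),cv2.Rodrigues(I[:3,:3])[0],I[:3,3],K,k)[0].reshape(-1,2)
E
python3 - <<'E'
from st import *
import pickle
goto([.629,.224,.2],100)
o=observe();p,d=get_image("wrist");cv2.imwrite("pics/w1.png",p[:,:,::-1]);np.save("pics/w1.npy",d);pickle.dump(o,open("pics/w1.pkl","wb"))
E
```

```text
t 4.4 p [0.6266 0.2236 0.1964] xang 100.25 z [-0.002 -0.004 -1.   ] F [-0.8  0.4  0.2] w 0.0855 j [-0.199  0.807 -0.422  1.456  0.372  0.961 -0.542]
tool travel [-0.0001  0.0025 -0.0036]
turn [-0.0029  0.0036  0.0043]
```

View pics/w1.png

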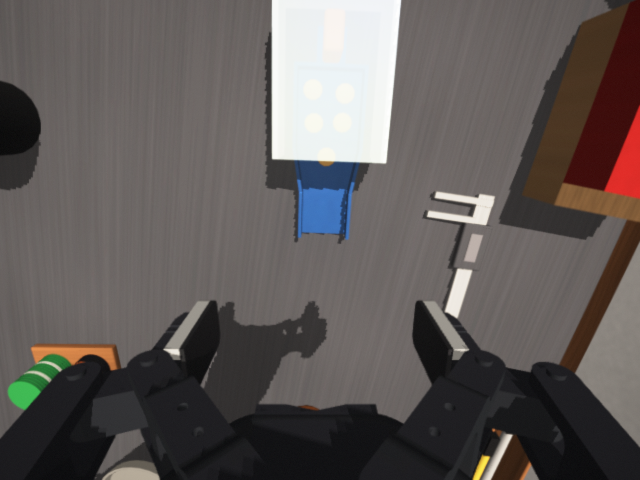

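The wrist view shows the spout under the cover mouth, with the lip at about (300–348, 237) and the mouth edge at row 160. Now the precise fit.

Run:
```python
from st import *
import pickle
o=pickle.load(open("pics/w1.pkl","rb"));p=cv2.imread("pics/w1.png")
c=p[130:260,260:400];cv2.imwrite("pics/w1z.png",cv2.resize(c,None,fx=5,fy=5,interpolation=cv2.INTER_CUBIC))
```

```text
(no output)
```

View pics/w1z.png

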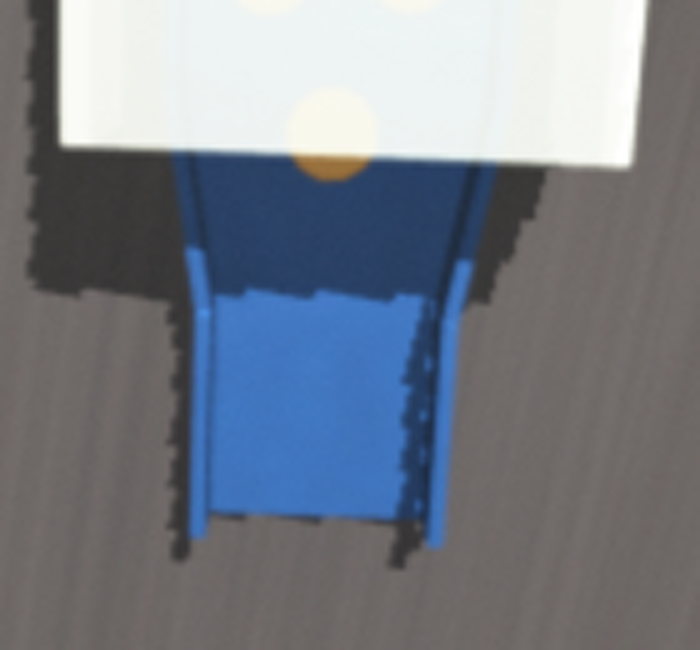

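Run:
```python
from st import *
import pickle
o=pickle.load(open("pics/w1.pkl","rb"))
f=lambda a:np.array(a)/5+[260,130]-0.4
T=wplane(o,f([(189,537),(444,548),(193,312),(461,318)]),.022);M=wplane(o,f([(60,146),(632,167)]),.062)
print(T.round(4),M.round(4))
print("w",np.linalg.norm(T[0]-T[1]),np.linalg.norm(T[2]-T[3]),"mouth",np.linalg.norm(M[0]-M[1]),M.mean(0))
lip=(T[0]+T[1])/2;k=(T[2]+T[3])/2;a=lip-k;print("lip",lip,"knee",k,np.linalg.norm(a),"dir",np.degrees(np.arctan2(a[1],a[0])))
e=M[1]-M[0];print("cover dir",np.degrees(np.arctan2(e[1],e[0]))-90)
e=T[1]-T[0];print("lip dir",np.degrees(np.arctan2(e[1],e[0]))-90)
print("neck",(lip+(k-lip)*22/45))
```

```text
[[0.6119 0.2021 0.022 ]
 [0.6619 0.2089 0.022 ]
 [0.6055 0.2462 0.022 ]
 [0.6557 0.2542 0.022 ]] [[0.581  0.2758 0.062 ]
 [0.6724 0.289  0.062 ]]
w 0.05045784252394768 0.05083958845454805 mouth 0.09236983614779828 [0.62671481 0.28239935 0.062     ]
lip [0.63694391 0.20547046 0.022     ] knee [0.6305685  0.25020118 0.022     ] 0.04518277413467116 dir -81.88835086508288
cover dir -81.75426704188261
lip dir -82.27111596387617
neck [0.63382704 0.22733881 0.022     ]
```

```bash
python3 -c "
from st import *
goto([.634,.227,.06],98.1)"
```

```text
t 4.45 p [0.6263 0.2214 0.1958] xang 100.11 z [-0.004 -0.006 -1.   ] F [ 0.3  0.2 -0.4] w 0.0856 j [-0.197  0.808 -0.421  1.458  0.372  0.962 -0.542]
tool travel [0.0048 0.0092 0.1358]
turn [-0.0047  0.0048  0.035 ]
```

{"op": "send_rows", "data": {
  "targets": [
    {"travel":[0.003,0.005,0.03],"turn":[-0.005,0.005,0.018],"claw":0},
    {"travel":[0.003,0.005,0.035],"turn":[0,0,0.018],"claw":0},
    {"travel":[0,0,0.035],"turn":[0,0,0],"claw":0},
    {"travel":[0,0,0.03],"turn":[0,0,0],"claw":0},
    {"travel":[0,0,0],"turn":[0,0,0],"claw":0}
  ]
}}

```text
t: 4.95
eef_pos: [0.6351, 0.2197, 0.0606]
tool_rot: [-2.076, -2.356, 0.007]
contact_force: [-0.6, 0.0, -0.3]
grip_width: 0.0856
```

```bash
python3 -c "
from st import *
goto([.634,.227,.003],98.1)"
```

```text
t 4.95 p [0.6351 0.2197 0.0606] xang 97.24 z [-0.004 -0.003 -1.   ] F [-0.6  0.  -0.3] w 0.0856 j [-0.226  0.981 -0.346  1.515  0.439  0.728 -0.636]
tool travel [0.0076 0.0001 0.0576]
turn [-0.0043  0.0022 -0.015 ]
```

{"op": "send_rows", "data": {
  "targets": [
    {"travel":[0.004,0,0.02],"turn":[-0.004,0.002,-0.015],"claw":0},
    {"travel":[0.004,0,0.02],"turn":[0,0,0],"claw":0},
    {"travel":[0.001,0,0.015],"turn":[0,0,0],"claw":0},
    {"travel":[0.001,0,0.002],"turn":[0,0,0],"claw":0}
  ]
}}

```text
t: 5.35
eef_pos: [0.6358, 0.2254, 0.0038]
tool_rot: [2.067, 2.364, 0.0]
contact_force: [0.7, -0.5, -0.2]
grip_width: 0.0854
```

```bash
python3 -c "
from st import *
goto([.634,.227,.003],98.1)"
```

```text
t 5.35 p [0.6358 0.2254 0.0038] xang 97.66 z [ 0.001 -0.001 -1.   ] F [ 0.7 -0.5 -0.2] w 0.0854 j [-0.249  1.061 -0.315  1.519  0.474  0.637 -0.664]
tool travel [ 0.0018 -0.0015  0.0008]
turn [ 0.001   0.0009 -0.0077]
```

{"op": "send_rows", "data": {
  "targets": [
    {"travel":[0,-0.001,0],"turn":[0,0,-0.007],"claw":80},
    {"travel":[0,0,0],"turn":[0,0,0],"claw":110},
    {"travel":[0,0,0],"turn":[0,0,0],"claw":150},
    {"travel":[0,0,0],"turn":[0,0,0],"claw":255},
    {"travel":[0,0,0],"turn":[0,0,0],"claw":255},
    {"travel":[0,0,0],"turn":[0,0,0],"claw":255}
  ],
  "force": 50
}}

```text
t: 5.95
eef_pos: [0.6366, 0.2256, 0.0073]
tool_rot: [2.057, 2.369, 0.005]
contact_force: [0.6, -0.5, -2.0]
grip_width: 0.0489
```

Run:
```python
from st import *
o,R=st()
p,d=get_image("wrist");cv2.imwrite("pics/w2.png",p[:,:,::-1])
```

```text
t 5.95 p [0.6366 0.2256 0.0073] xang 98.07 z [ 0.005  0.    -1.   ] F [ 0.6 -0.5 -2. ] w 0.0489 j [-0.248  1.056 -0.317  1.521  0.476  0.638 -0.659]
```

View pics/w2.png

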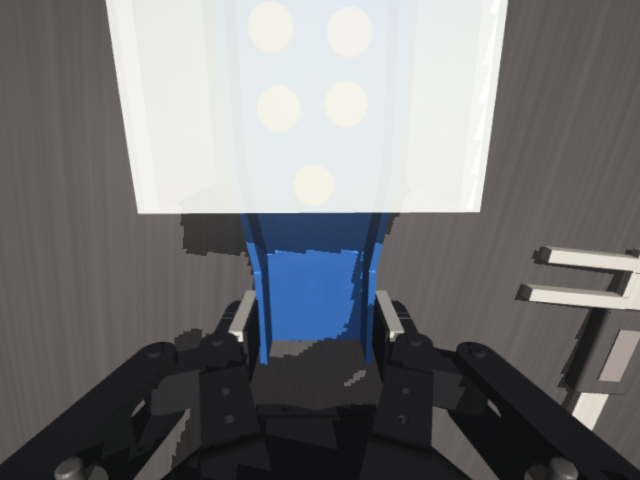

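The spout is gripped across its walls, reading 0.049. I'll draw slowly.

{"op": "send_rows", "data": {
  "targets": [
    {"travel":[-0.005,0,0],"turn":[0,0,0],"claw":255},
    {"travel":[-0.008,0,0],"turn":[0,0,0],"claw":255},
    {"travel":[-0.01,0,0],"turn":[0,0,0],"claw":255},
    {"travel":[-0.01,0,0],"turn":[0,0,0],"claw":255},
    {"travel":[-0.01,0,0],"turn":[0,0,0],"claw":255}
  ]
}}

```text
t: 6.5
eef_pos: [0.6425, 0.1804, 0.0067]
tool_rot: [2.056, 2.371, 0.005]
contact_force: [0.9, 0.0, -1.9]
grip_width: 0.0484
```

```bash
python3 -c "
from st import *
goto([.6562,.087,.006],98.1)"
```

```text
t 6.5 p [0.6425 0.1804 0.0067] xang 98.14 z [ 0.004  0.    -1.   ] F [ 0.9  0.  -1.9] w 0.0484 j [-0.178  1.05  -0.321  1.547  0.492  0.621 -0.609]
tool travel [-0.0944  0.0003  0.0008]
turn [0.0043 0.0006 0.0008]
```

{"op": "send_rows", "data": {
  "targets": [
    {"travel":[-0.01,0,0],"turn":[0.002,0,0],"claw":255},
    {"travel":[-0.012,0,0],"turn":[0,0,0],"claw":255},
    {"travel":[-0.012,0,0],"turn":[0,0,0],"claw":255},
    {"travel":[-0.012,0,0],"turn":[0,0,0],"claw":255},
    {"travel":[-0.012,0,0],"turn":[0,0,0],"claw":255},
    {"travel":[-0.012,0,0],"turn":[0,0,0],"claw":255},
    {"travel":[-0.01,0,0],"turn":[0,0,0],"claw":255},
    {"travel":[-0.007,0,0],"turn":[0,0,0],"claw":255},
    {"travel":[-0.004,0,0],"turn":[0,0,0],"claw":255},
    {"travel":[0,0,0],"turn":[0,0,0],"claw":255}
  ]
}}

```text
t: 7.5
eef_pos: [0.6575, 0.0771, 0.007]
tool_rot: [2.062, 2.365, 0.0]
contact_force: [-0.1, -0.8, -1.4]
grip_width: 0.0486
```

Run:
```python
from st import *
goto([.566,.035,.006],98.1)
p,d=get_image("wrist");cv2.imwrite("pics/w3.png",p[:,:,::-1])
```

```text
t 7.5 p [0.6575 0.0771 0.007 ] xang 97.83 z [ 0.003 -0.003 -1.   ] F [-0.1 -0.8 -1.4] w 0.0486 j [-0.014  1.047 -0.335  1.564  0.52   0.619 -0.485]
tool travel [-0.0293 -0.0963  0.0008]
turn [ 0.0028  0.0031 -0.0047]
```

View pics/w3.png

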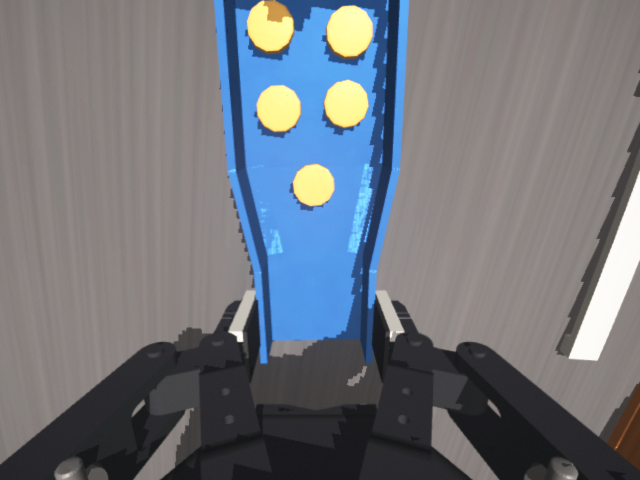

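{"op": "send_rows", "data": {
  "targets": [
    {"travel":[-0.003,-0.005,0],"turn":[0.002,0.002,0],"claw":255},
    {"travel":[-0.003,-0.009,0],"turn":[0,0,0],"claw":255},
    {"travel":[-0.003,-0.011,0],"turn":[0,0,0],"claw":255},
    {"travel":[-0.003,-0.011,0],"turn":[0,0,0],"claw":255},
    {"travel":[-0.003,-0.011,0],"turn":[0,0,0],"claw":255},
    {"travel":[-0.003,-0.011,0],"turn":[0,0,0],"claw":255},
    {"travel":[-0.003,-0.011,0],"turn":[0,0,0],"claw":255},
    {"travel":[-0.003,-0.011,0],"turn":[0,0,0],"claw":255},
    {"travel":[-0.003,-0.008,0],"turn":[0,0,0],"claw":255},
    {"travel":[0,-0.004,0],"turn":[0,0,0],"claw":255},
    {"travel":[0,0,0],"turn":[0,0,0],"claw":255}
  ]
}}

```text
t: 8.65
eef_pos: [0.5586, 0.0399, 0.0075]
tool_rot: [-2.052, -2.372, 0.003]
contact_force: [-0.3, -0.6, -1.4]
grip_width: 0.0486
```

Run:
```python
from st import *
goto([.566,.035,.005],98.1)
```

```text
t 8.65 p [0.5586 0.0399 0.0075] xang 98.26 z [-0.005  0.002 -1.   ] F [-0.3 -0.6 -1.4] w 0.0486 j [-0.005  0.964 -0.252  1.885  0.59   0.371 -0.565]
tool travel [-0.0059  0.0066  0.0025]
turn [-0.0049 -0.0028  0.0029]
```

{"op": "send_rows", "data": {
  "targets": [
    {"travel":[0,0,0.002],"turn":[-0.002,-0.002,0],"claw":255},
    {"travel":[0,0,0.001],"turn":[0,0,0],"claw":255},
    {"travel":[0,0,0],"turn":[0,0,0],"claw":255}
  ]
}}

```text
t: 8.95
eef_pos: [0.5598, 0.0404, 0.0061]
tool_rot: [-2.055, -2.376, 0.0]
contact_force: [0.4, 0.1, -1.3]
grip_width: 0.0486
```

Run:
```python
from st import *
st()
```

```text
t 8.95 p [0.5598 0.0404 0.0061] xang 98.27 z [-0.  0. -1.] F [ 0.4  0.1 -1.3] w 0.0486 j [-0.012  0.966 -0.243  1.886  0.593  0.362 -0.57 ]
```

{"op": "send_rows", "data": {
  "targets": [
    {"travel":[0,0,0.0015],"turn":[0,0,0],"claw":255},
    {"travel":[0,0,0.001],"turn":[0,0,0],"claw":255}
  ]
}}

```text
t: 9.15
eef_pos: [0.5602, 0.0406, 0.0056]
tool_rot: [2.054, 2.375, -0.0]
contact_force: [-4.0, -1.3, 12.0]
grip_width: 0.0484
```

Run:
```python
from st import *
st()
```

```text
t 9.15 p [0.5602 0.0406 0.0056] xang 98.29 z [ 0.001 -0.001 -1.   ] F [-4.  -1.3 12. ] w 0.0484 j [-0.014  0.966 -0.241  1.886  0.595  0.36  -0.572]
```

{"op": "send_rows", "data": {
  "targets": [
    {"travel":[0,0,0.0015],"turn":[0,0,0],"claw":255},
    {"travel":[0,0,0.001],"turn":[0,0,0],"claw":255}
  ]
}}

```text
t: 9.35
eef_pos: [0.5602, 0.0406, 0.0057]
tool_rot: [2.053, 2.374, -0.001]
contact_force: [-3.9, -1.5, 7.6]
grip_width: 0.0486
```

Run:
```python
from st import *
st()
```

```text
t 9.35 p [0.5602 0.0406 0.0057] xang 98.29 z [ 0.002 -0.002 -1.   ] F [-3.9 -1.5  7.6] w 0.0486 j [-0.017  0.966 -0.238  1.887  0.595  0.358 -0.574]
```

On the bench, with contact force felt. Releasing.

{"op": "send_rows", "data": {
  "targets": [
    {"travel":[0,0,0],"turn":[0,0,0],"claw":100},
    {"travel":[0,0,0],"turn":[0,0,0],"claw":40},
    {"travel":[0,0,0],"turn":[0,0,0],"claw":0},
    {"travel":[0,0,0],"turn":[0,0,0],"claw":0},
    {"travel":[0,0,-0.02],"turn":[0,0,0],"claw":0},
    {"travel":[0,0,-0.04],"turn":[0,0,0],"claw":0},
    {"travel":[0,0,-0.04],"turn":[0,0,0],"claw":0},
    {"travel":[0,0,-0.04],"turn":[0,0,0],"claw":0},
    {"travel":[0.04,0,0],"turn":[0,0,0],"claw":0},
    {"travel":[0.04,0,0],"turn":[0,0,0],"claw":0},
    {"travel":[0,0,0],"turn":[0,0,0],"claw":0}
  ]
}}

```text
t: 10.45
eef_pos: [0.5517, 0.1226, 0.1498]
tool_rot: [2.06, 2.368, 0.01]
contact_force: [0.3, 0.8, 0.3]
grip_width: 0.0855
```

Run:
```python
from st import *
import pickle
o,R=st();p,d=get_image("wrist");cv2.imwrite("pics/w4.png",p[:,:,::-1]);np.save("pics/w4.npy",d);pickle.dump(o,open("pics/w4.pkl","wb"))
```

```text
t 10.45 p [0.5517 0.1226 0.1498] xang 97.97 z [ 0.006  0.003 -1.   ] F [0.3 0.8 0.3] w 0.0855 j [-0.064  0.742 -0.4    1.826  0.446  0.656 -0.588]
```

View pics/w4.png

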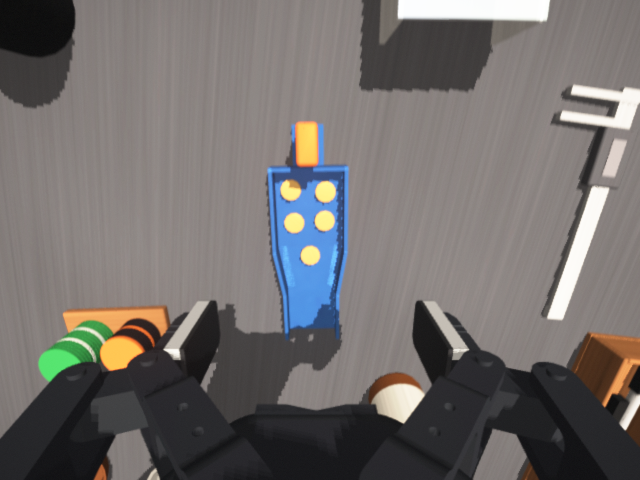

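The tray stands free on the bench with all five slugs in it. The fin top spans about (296–318, 122–166). Measuring the handle.

Run:
```python
from st import *
import pickle
o=pickle.load(open("pics/w4.pkl","rb"));p=cv2.imread("pics/w4.png")
hsv=cv2.cvtColor(p,cv2.COLOR_BGR2HSV)
m=cv2.inRange(hsv,(8,180,200),(18,255,255));m[:110]=0;m[172:]=0;m[:,:285]=0;m[:,330:]=0
v,u=np.nonzero(m);r=cv2.minAreaRect(np.c_[u,v].astype(np.float32));B=cv2.boxPoints(r);print(B)
X=wplane(o,B,.05);print(X.round(4),[np.linalg.norm(X[i]-X[(i+1)%4]).round(4) for i in range(4)],X.mean(0).round(4))
cv2.imwrite("pics/w4z.png",cv2.resize(p[105:345,240:370],None,fx=2.5,fy=2.5,interpolation=cv2.INTER_CUBIC))
# tray corners: rear pan corners (top z .022), lip
Y=wplane(o,[(269,168),(348,166),(284,334),(340,329)],.022);print(Y.round(4))
rear=(Y[0]+Y[1])/2;lip=(Y[2]+Y[3])/2;a=lip-rear;print(np.linalg.norm(a),np.degrees(np.arctan2(a[1],a[0])),"handle pred",lip-a/np.linalg.norm(a)*.175)
```

```text
[[282.44476 133.08093]
 [297.      126.     ]
 [315.404   163.83047]
 [300.84875 170.9114 ]]
[[0.5189 0.1984 0.05  ]
 [0.5283 0.2044 0.05  ]
 [0.5444 0.1809 0.05  ]
 [0.5348 0.1746 0.05  ]] [np.float64(0.0111), np.float64(0.0285), np.float64(0.0115), np.float64(0.0286)] [0.5316 0.1896 0.05  ]
[[0.5088 0.1706 0.022 ]
 [0.5706 0.1808 0.022 ]
 [0.5373 0.0222 0.022 ]
 [0.5879 0.0345 0.022 ]]
0.14908925600575648 -81.16219582750279 handle pred [0.53573414 0.20127135 0.022     ]
```

View pics/w4z.png

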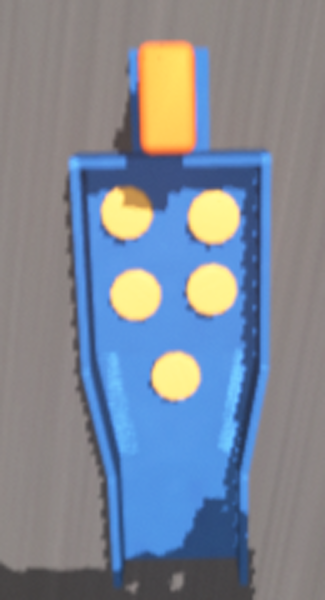

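Run:
```python
from st import *
import pickle
o=pickle.load(open("pics/w4.pkl","rb"))
f=lambda a:np.array(a)/2.5+[240,105]-.3
H=wplane(o,f([(139,41),(191,40),(195,152),(143,153)]),.05);print(H.round(4),H.mean(0).round(4))
print([np.linalg.norm(H[i]-H[(i+1)%4]).round(4) for i in range(4)])
a=H[2]+H[3]-H[0]-H[1];print(np.degrees(np.arctan2(a[1],a[0])))
Y=wplane(o,f([(69,154),(271,152),(113,588),(248,584)]),.022);print(Y.round(4))
rear=(Y[0]+Y[1])/2;lip=(Y[2]+Y[3])/2;a=lip-rear;print(np.linalg.norm(a),np.linalg.norm(Y[2]-Y[3]),np.degrees(np.arctan2(a[1],a[0])),"lip",lip,"handle pred",lip-a/np.linalg.norm(a)*.175)
```

```text
[[0.5268 0.2074 0.05  ]
 [0.5408 0.2097 0.05  ]
 [0.5461 0.18   0.05  ]
 [0.5316 0.1777 0.05  ]] [0.5363 0.1937 0.05  ]
[np.float64(0.0142), np.float64(0.0301), np.float64(0.0148), np.float64(0.0301)]
-80.34086779136284
[[0.5074 0.1717 0.022 ]
 [0.5706 0.1812 0.022 ]
 [0.5389 0.016  0.022 ]
 [0.5885 0.0245 0.022 ]]
0.15808529656433953 0.05035915892979239 -81.01627773082744 lip [0.5636754  0.02028648 0.022     ] handle pred [0.53634847 0.19313971 0.022     ]
```

Run:
```python
from st import *
goto([.536,.195,.08],99)
```

```text
t 10.5 p [0.552  0.1188 0.1493] xang 97.79 z [ 0.005 -0.001 -1.   ] F [ 0.2 -1.2 -0.9] w 0.0856 j [-0.062  0.742 -0.397  1.827  0.447  0.657 -0.587]
tool travel [ 0.0778 -0.0058  0.0691]
turn [ 0.0051  0.002  -0.0211]
```

{"op": "send_rows", "data": {
  "targets": [
    {"travel":[0.026,-0.002,0],"turn":[0.005,0.002,-0.02],"claw":0},
    {"travel":[0.026,-0.002,0],"turn":[0,0,0],"claw":0},
    {"travel":[0.02,-0.002,0.02],"turn":[0,0,0],"claw":0},
    {"travel":[0,0,0.03],"turn":[0,0,0],"claw":0},
    {"travel":[0,0,0.01],"turn":[0,0,0],"claw":0},
    {"travel":[0,0,0],"turn":[0,0,0],"claw":0}
  ]
}}

```text
t: 11.1
eef_pos: [0.5373, 0.1828, 0.0857]
tool_rot: [2.048, 2.376, -0.009]
contact_force: [0.0, -0.1, 0.0]
grip_width: 0.0851
```

Run:
```python
from st import *
goto([.536,.195,.012],99)
```

```text
t 11.1 p [0.5373 0.1828 0.0857] xang 98.47 z [-0.    -0.007 -1.   ] F [ 0.  -0.1  0. ] w 0.0851 j [-0.224  0.841 -0.325  1.848  0.496  0.538 -0.733]
tool travel [0.0127 0.0006 0.0736]
turn [-0.0013  0.0069 -0.0093]
```

{"op": "send_rows", "data": {
  "targets": [
    {"travel":[0.011,0,0],"turn":[-0.001,0.006,-0.009],"claw":0},
    {"travel":[0.003,0,0.02],"turn":[0,0,0],"claw":0},
    {"travel":[0.001,0,0.02],"turn":[0,0,0],"claw":0},
    {"travel":[0.001,0,0.015],"turn":[0,0,0],"claw":0}
  ]
}}

```text
t: 11.5
eef_pos: [0.5399, 0.1993, 0.0343]
tool_rot: [2.043, 2.381, 0.014]
contact_force: [0.1, 0.3, -0.1]
grip_width: 0.0855
```

Run:
```python
from st import *
goto([.536,.195,.012],99)
```

```text
t 11.5 p [0.5399 0.1993 0.0343] xang 98.74 z [ 0.009  0.004 -1.   ] F [ 0.1  0.3 -0.1] w 0.0855 j [-0.278  0.925 -0.269  1.851  0.539  0.428 -0.786]
tool travel [-0.0037 -0.0048  0.0222]
turn [ 0.0096 -0.0023 -0.0046]
```

{"op": "send_rows", "data": {
  "targets": [
    {"travel":[-0.003,-0.004,0.012],"turn":[0.009,-0.002,-0.004],"claw":0},
    {"travel":[0,0,0.009],"turn":[0,0,0],"claw":0},
    {"travel":[0,0,0],"turn":[0,0,0],"claw":0}
  ]
}}

```text
t: 11.8
eef_pos: [0.5366, 0.1956, 0.0117]
tool_rot: [-2.041, -2.388, 0.0]
contact_force: [-0.3, -0.5, 0.1]
grip_width: 0.0852
```

Run:
```python
from st import *
goto([.536,.195,.012],99)
p,d=get_image("wrist");cv2.imwrite("pics/w5.png",p[:,:,::-1])
```

```text
t 11.8 p [0.5366 0.1956 0.0117] xang 98.97 z [-0.  0. -1.] F [-0.3 -0.5  0.1] w 0.0852 j [-0.286  0.962 -0.248  1.856  0.554  0.393 -0.793]
tool travel [-0.0005 -0.0006 -0.0003]
turn [-0.0002 -0.0001 -0.0005]
```

View pics/w5.png

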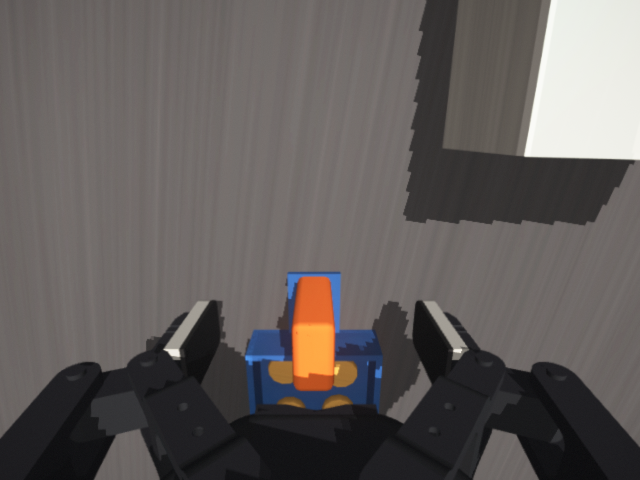

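{"op": "send_rows", "data": {
  "targets": [
    {"travel":[0,0,0],"turn":[0,0,0],"claw":120},
    {"travel":[0,0,0],"turn":[0,0,0],"claw":180},
    {"travel":[0,0,0],"turn":[0,0,0],"claw":255},
    {"travel":[0,0,0],"turn":[0,0,0],"claw":255},
    {"travel":[0,0,0],"turn":[0,0,0],"claw":255},
    {"travel":[0,0,0],"turn":[0,0,0],"claw":255}
  ],
  "force": 80
}}

```text
t: 12.45
eef_pos: [0.5383, 0.1961, 0.0147]
tool_rot: [2.041, 2.386, 0.006]
contact_force: [0.5, 0.6, -1.5]
grip_width: 0.015
```

Run:
```python
from st import *
st()
```

```text
t 12.45 p [0.5383 0.1961 0.0147] xang 98.92 z [ 0.004  0.002 -1.   ] F [ 0.5  0.6 -1.5] w 0.015 j [-0.285  0.957 -0.25   1.855  0.554  0.394 -0.793]
```

{"op": "send_rows", "data": {
  "targets": [
    {"travel":[0,0,-0.004],"turn":[0,0,0],"claw":255},
    {"travel":[0,0,-0.008],"turn":[0,0,0],"claw":255},
    {"travel":[0,0,-0.01],"turn":[0,0,0],"claw":255},
    {"travel":[0,0,-0.01],"turn":[0,0,0],"claw":255},
    {"travel":[0,0,-0.01],"turn":[0,0,0],"claw":255},
    {"travel":[0,0,-0.01],"turn":[0,0,0],"claw":255},
    {"travel":[0,0,-0.006],"turn":[0,0,0],"claw":255},
    {"travel":[0,0,-0.003],"turn":[0,0,0],"claw":255},
    {"travel":[0,0,0],"turn":[0,0,0],"claw":255}
  ]
}}

```text
t: 13.35
eef_pos: [0.5381, 0.1959, 0.0819]
tool_rot: [2.041, 2.386, 0.008]
contact_force: [0.3, 1.0, -3.1]
grip_width: 0.0153
```

Run:
```python
from st import *
goto([.524,-.035,.085],65)
p,d=get_image("scene");cv2.imwrite("pics/s1.png",p[:,:,::-1])
```

```text
t 13.35 p [0.5381 0.1959 0.0819] xang 98.91 z [ 0.005  0.003 -1.   ] F [ 0.3  1.  -3.1] w 0.0153 j [-0.239  0.849 -0.327  1.842  0.5    0.527 -0.744]
tool travel [-0.226  -0.0497 -0.0038]
turn [ 0.0043 -0.0032  0.5918]
```

View pics/s1.png

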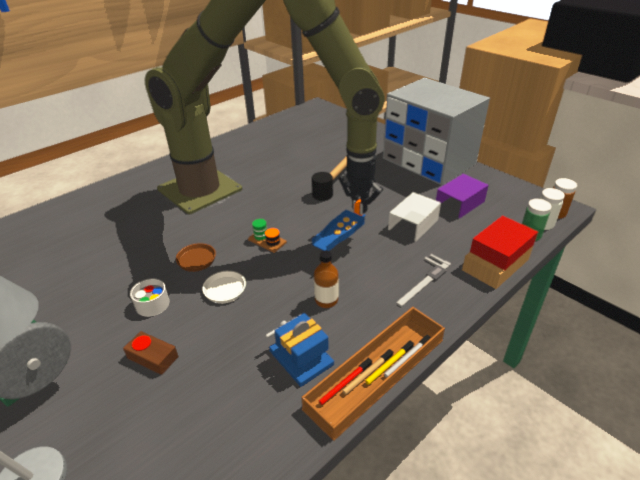

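Lifted level with the slugs inside. Now moving toward the dish while yawing, slowly.

{"op": "send_rows", "data": {
  "targets": [
    {"travel":[-0.004,0,0],"turn":[0.004,-0.003,0.015],"claw":255},
    {"travel":[-0.008,-0.001,0],"turn":[0,0,0.03],"claw":255},
    {"travel":[-0.011,-0.001,0],"turn":[0,0,0.03],"claw":255},
    {"travel":[-0.012,-0.001,0],"turn":[0,0,0.03],"claw":255},
    {"travel":[-0.012,0,0],"turn":[0,0,0.03],"claw":255},
    {"travel":[-0.012,0,0],"turn":[0,0,0.03],"claw":255},
    {"travel":[-0.012,0.001,0],"turn":[0,0,0.03],"claw":255},
    {"travel":[-0.012,0.001,0],"turn":[0,0,0.03],"claw":255},
    {"travel":[-0.012,0.001,0],"turn":[0,0,0.03],"claw":255},
    {"travel":[-0.009,0.001,0],"turn":[0,0,0.03],"claw":255},
    {"travel":[-0.005,0.001,0],"turn":[0,0,0.02],"claw":255},
    {"travel":[-0.002,0,0],"turn":[0,0,0.01],"claw":255}
  ]
}}

```text
t: 14.6
eef_pos: [0.5393, 0.0713, 0.0803]
tool_rot: [2.422, 1.998, -0.008]
contact_force: [0.2, -0.2, -1.9]
grip_width: 0.0154
```

Run:
```python
from st import *
goto([.5373,-.031,.085],65)
```

```text
t 14.6 p [0.5393 0.0713 0.0803] xang 79.03 z [-0.003 -0.005 -1.   ] F [ 0.2 -0.2 -1.9] w 0.0154 j [-0.072  0.824 -0.246  1.923  0.434  0.451 -0.829]
tool travel [-0.1008  0.0175 -0.0042]
turn [-0.001   0.0056  0.2449]
```

{"op": "send_rows", "data": {
  "targets": [
    {"travel":[-0.004,0.001,-0.001],"turn":[-0.001,0.005,0.015],"claw":255},
    {"travel":[-0.008,0.001,-0.001],"turn":[0,0,0.03],"claw":255},
    {"travel":[-0.01,0.003,-0.001],"turn":[0,0,0.03],"claw":255},
    {"travel":[-0.012,0.004,-0.001],"turn":[0,0,0.03],"claw":255},
    {"travel":[-0.012,0.004,0],"turn":[0,0,0.03],"claw":255},
    {"travel":[-0.012,0.004,0],"turn":[0,0,0.03],"claw":255},
    {"travel":[-0.012,0.004,0],"turn":[0,0,0.03],"claw":255},
    {"travel":[-0.01,0.004,0],"turn":[0,0,0.03],"claw":255},
    {"travel":[-0.007,0.002,0],"turn":[0,0,0.015],"claw":255},
    {"travel":[-0.004,0.001,0],"turn":[0,0,0.01],"claw":255},
    {"travel":[0,0,0],"turn":[0,0,0],"claw":255}
  ]
}}

```text
t: 15.7
eef_pos: [0.5369, -0.0326, 0.0845]
tool_rot: [-2.673, -1.649, 0.0]
contact_force: [-0.3, -0.2, -2.7]
grip_width: 0.0155
```

Run:
```python
from st import *
goto([.5373,-.031,.045],65)
p,d=get_image("top");cv2.imwrite("pics/t2.png",p[:,:,::-1]);np.save("pics/t2.npy",d)
cv2.imwrite("pics/t2z.png",cv2.resize(p[170:310,310:470,::-1],None,fx=4.5,fy=4.2,interpolation=cv2.INTER_CUBIC))
```

```text
t 15.7 p [ 0.5369 -0.0326  0.0845] xang 63.35 z [-0.  0. -1.] F [-0.3 -0.2 -2.7] w 0.0155 j [ 0.102  0.809 -0.211  1.943  0.373  0.427 -0.853]
tool travel [ 0.0016 -0.0004  0.0395]
turn [-0.0005 -0.0002 -0.0287]
```

View pics/t2z.png

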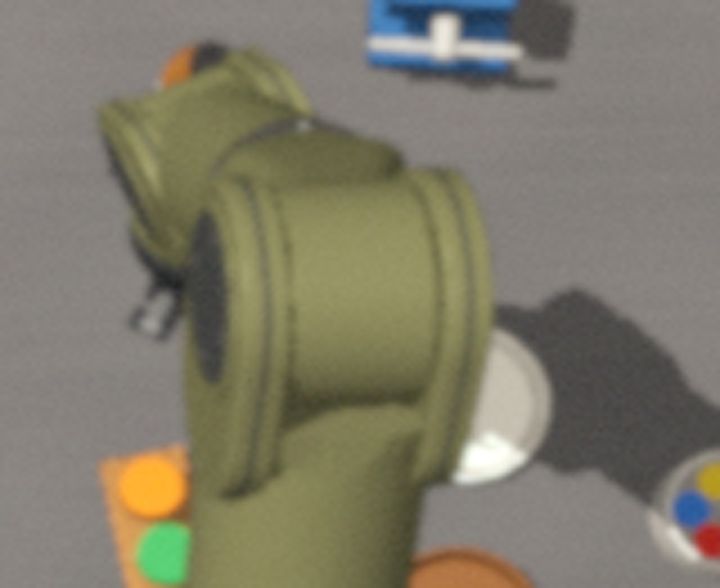

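Run:
```python
from st import *
p,d=get_image("scene");cv2.imwrite("pics/s2.png",cv2.resize(p[170:330,150:390,::-1],None,fx=3.3,fy=3.3,interpolation=cv2.INTER_CUBIC))
```

```text
(no output)
```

View pics/s2.png

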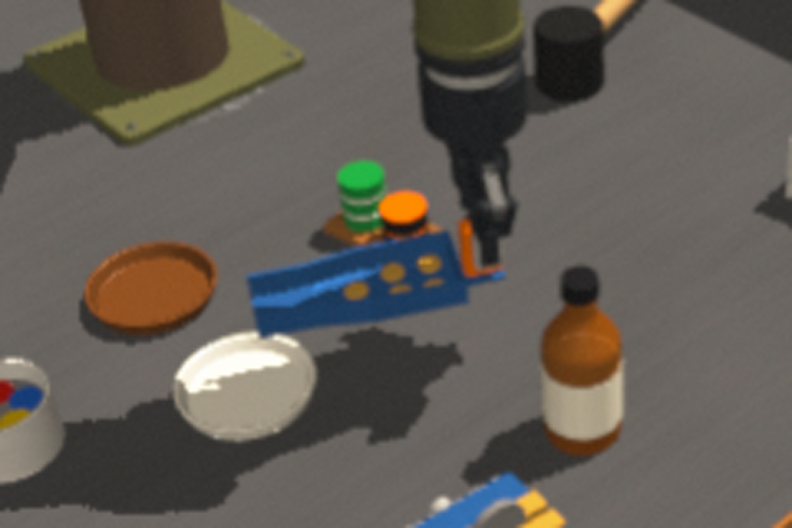

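Run:
```python
from st import *
u=np.array([np.cos(np.radians(63.35)),np.sin(np.radians(63.35)),0]);n=np.array([-u[1],u[0],0])
tcp=np.array([.5369,-.0326,.0845]);b=tcp-[0,0,.0145];lip=b-.177*u
pts=[lip+s*.025*n+[0,0,z] for s in(1,-1) for z in(0,.022)]
p=(proj("scene",pts)-[150,170])*3.3;print(p.round(0))
th=np.linspace(0,6.28,60);ring=np.c_[.454+.054*np.cos(th),-.2095+.054*np.sin(th),0*th+.016]
q=(proj("scene",ring)-[150,170])*3.3
im=cv2.imread("pics/s2.png")
for x in p:cv2.circle(im,tuple(int(v) for v in x),3,(0,0,255),-1)
cv2.polylines(im,[q.astype(np.int32)],True,(0,255,0),1)
cv2.imwrite("pics/s2o.png",im[150:480,100:600])
```

```text
[[250. 294.]
 [246. 272.]
 [259. 336.]
 [255. 314.]]
```

View pics/s2o.png

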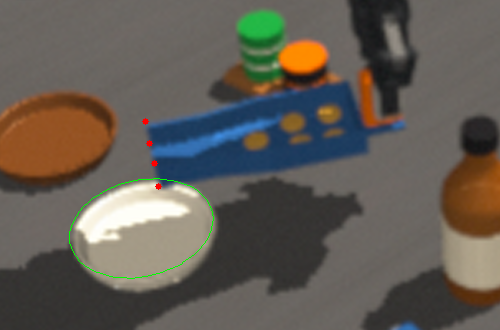

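{"op": "send_rows", "data": {
  "targets": [
    {"travel":[0.001,0,0.004],"turn":[0,0,-0.015],"claw":255},
    {"travel":[0,0,0.008],"turn":[0,0,-0.013],"claw":255},
    {"travel":[0,0,0.01],"turn":[0,0,0],"claw":255},
    {"travel":[0,0,0.009],"turn":[0,0,0],"claw":255},
    {"travel":[0,0,0.005],"turn":[0,0,0],"claw":255},
    {"travel":[0,0,0],"turn":[0,0,0],"claw":255}
  ]
}}

```text
t: 16.4
eef_pos: [0.5377, -0.0271, 0.0445]
tool_rot: [-2.64, -1.698, -0.002]
contact_force: [0.4, -0.1, -2.5]
grip_width: 0.0151
```

Run:
```python
from st import *
goto([.5373,-.031,.044],65)
p,d=get_image("scene");cv2.imwrite("pics/s3.png",cv2.resize(p[190:310,180:360,::-1],None,fx=4,fy=4,interpolation=cv2.INTER_CUBIC))
```

```text
t 16.4 p [ 0.5377 -0.0271  0.0445] xang 65.49 z [-0.001  0.003 -1.   ] F [ 0.4 -0.1 -2.5] w 0.0151 j [ 0.074  0.879 -0.179  1.954  0.409  0.343 -0.857]
tool travel [-0.0038  0.0012  0.0005]
turn [-0.002  -0.0029  0.0085]
```

View pics/s3.png

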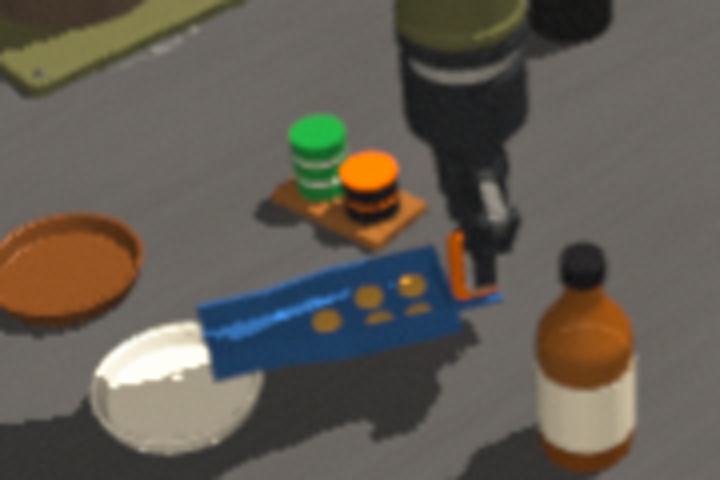

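{"op": "send_rows", "data": {
  "targets": [
    {"travel":[-0.003,0.001,0],"turn":[-0.002,0,0.008],"claw":255},
    {"travel":[-0.001,0,-0.005],"turn":[0,0.03,0],"claw":255},
    {"travel":[-0.001,0,-0.0106],"turn":[0,0.06,0],"claw":255},
    {"travel":[-0.001,0,-0.0106],"turn":[0,0.06,0],"claw":255}
  ]
}}

```text
t: 16.85
eef_pos: [0.5368, -0.0312, 0.0716]
tool_rot: [-2.569, -1.647, -0.205]
contact_force: [-0.5, -0.9, -2.3]
grip_width: 0.0151
```

```bash
cat >> st.py <<'E'
def lip():
    o,R=st();L=o["eef_pos"]+R@np.array([-.177,0,.0145]);x=R[:,0]
    print("lip",L.round(4),"tilt",np.degrees(np.arcsin(x[2])).round(1),"roll",np.degrees(np.arcsin(R[2,1])).round(1),"dish dist",np.hypot(*(L[:2]-[.454,-.2095])).round(3))
    print("to lip target, tool",(R.T@(np.array([.4625,-.191,.029])-L)).round(4))
E
python3 -c "
from st import *
lip()"
```

```text
t 16.85 p [ 0.5368 -0.0312  0.0716] xang 65.34 z [ 0.067  0.142 -0.988] F [-0.5 -0.9 -2.3] w 0.0151 j [ 0.27   0.84  -0.345  1.998  0.387  0.292 -0.756]
lip [ 0.4649 -0.188   0.0294] tilt 9.1 roll 0.1 dish dist 0.024
to lip target, tool [-0.0038 -0.0009 -0.0002]
```

{"op": "send_rows", "data": {
  "targets": [
    {"travel":[-0.002,0,-0.0106],"turn":[0,0.06,0],"claw":255},
    {"travel":[-0.002,0,-0.0106],"turn":[0,0.06,0],"claw":255}
  ]
}}

```text
t: 17.05
eef_pos: [0.5339, -0.0391, 0.0935]
tool_rot: [-2.502, -1.605, -0.359]
contact_force: [0.0, 0.2, -1.3]
grip_width: 0.0149
```

```bash
python3 -c "
from st import *
lip()"
```

```text
t 17.05 p [ 0.5339 -0.0391  0.0935] xang 65.41 z [ 0.12   0.251 -0.961] F [ 0.   0.2 -1.3] w 0.0149 j [ 0.455  0.833 -0.503  2.022  0.369  0.275 -0.664]
lip [ 0.4649 -0.1901  0.0304] tilt 16.1 roll 0.3 dish dist 0.022
to lip target, tool [-0.0021 -0.0018  0.0008]
```

{"op": "send_rows", "data": {
  "targets": [
    {"travel":[-0.002,0,-0.0106],"turn":[0,0.06,0],"claw":255},
    {"travel":[-0.002,0,-0.0106],"turn":[0,0.06,0],"claw":255}
  ]
}}

```text
t: 17.25
eef_pos: [0.5293, -0.0506, 0.1143]
tool_rot: [-2.43, -1.558, -0.504]
contact_force: [0.4, 0.2, -3.1]
grip_width: 0.0152
```

```bash
python3 -c "
from st import *
lip()"
```

```text
t 17.25 p [ 0.5293 -0.0506  0.1143] xang 65.43 z [ 0.171  0.354 -0.919] F [ 0.4  0.2 -3.1] w 0.0152 j [ 0.649  0.853 -0.67   2.035  0.353  0.281 -0.569]
lip [ 0.4641 -0.1934  0.0314] tilt 23.2 roll 0.4 dish dist 0.019
to lip target, tool [ 0.0005 -0.0025  0.0028]
```

{"op": "send_rows", "data": {
  "targets": [
    {"travel":[-0.001,-0.001,-0.003],"turn":[0,0.02,0],"claw":255},
    {"travel":[0,0,0],"turn":[0,0,0],"claw":255},
    {"travel":[0,0,0],"turn":[0,0,0],"claw":255}
  ]
}}

```text
t: 17.55
eef_pos: [0.5259, -0.059, 0.1167]
tool_rot: [-2.429, -1.54, -0.525]
contact_force: [0.5, 0.2, -2.2]
grip_width: 0.0148
```

```bash
python3 -c "
from st import *
lip()
p,d=get_image('scene');cv2.imwrite('pics/s4.png',cv2.resize(p[190:310,180:360,::-1],None,fx=4,fy=4,interpolation=cv2.INTER_CUBIC))
"
```

```text
t 17.55 p [ 0.5259 -0.059   0.1167] xang 64.83 z [ 0.181  0.367 -0.912] F [ 0.5  0.2 -2.2] w 0.0148 j [ 0.691  0.859 -0.693  2.04   0.351  0.282 -0.553]
lip [ 0.4599 -0.1999  0.0311] tilt 24.1 roll 0.4 dish dist 0.011
to lip target, tool [ 0.0075 -0.0014  0.0056]
```

View pics/s4.png

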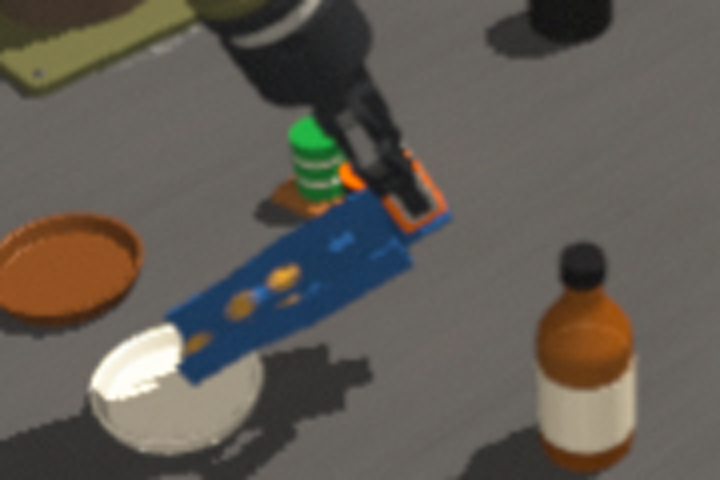

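Slugs are sliding toward the lip. I'll pull the lip back 8 mm and keep tipping.

{"op": "send_rows", "data": {
  "targets": [
    {"travel":[0.004,0,0.003],"turn":[0,0,0],"claw":255},
    {"travel":[0.003,0,0.002],"turn":[0,0,0],"claw":255},
    {"travel":[0,0,-0.004],"turn":[0,0.03,0],"claw":255},
    {"travel":[0,0,-0.006],"turn":[0,0.04,0],"claw":255}
  ]
}}

```text
t: 18.0
eef_pos: [0.5298, -0.0486, 0.1252]
tool_rot: [-2.375, -1.525, -0.605]
contact_force: [0.4, 0.4, -1.1]
grip_width: 0.0149
```

```bash
python3 -c "
from st import *
lip()"
```

```text
t 18.0 p [ 0.5298 -0.0486  0.1252] xang 65.6 z [ 0.206  0.426 -0.881] F [ 0.4  0.4 -1.1] w 0.0149 j [ 0.753  0.887 -0.773  2.041  0.341  0.278 -0.518]
lip [ 0.4684 -0.1845  0.0288] tilt 28.2 roll 0.6 dish dist 0.029
to lip target, tool [-0.0073 -0.0026 -0.0042]
```

{"op": "send_rows", "data": {
  "targets": [
    {"travel":[0,0,-0.009],"turn":[0,0.06,0],"claw":255},
    {"travel":[0,0,-0.009],"turn":[0,0.06,0],"claw":255},
    {"travel":[0,0,0],"turn":[0,0,0],"claw":255}
  ]
}}

```text
t: 18.3
eef_pos: [0.5268, -0.0544, 0.1414]
tool_rot: [-2.287, -1.478, -0.737]
contact_force: [0.7, -0.2, -1.8]
grip_width: 0.0147
```

```bash
python3 -c "
from st import *
lip()
p,d=get_image('scene');cv2.imwrite('pics/s5.png',cv2.resize(p[190:310,180:360,::-1],None,fx=4,fy=4,interpolation=cv2.INTER_CUBIC))
"
```

```text
t 18.3 p [ 0.5268 -0.0544  0.1414] xang 65.99 z [ 0.248  0.522 -0.816] F [ 0.7 -0.2 -1.8] w 0.0147 j [ 0.909  0.954 -0.921  2.038  0.33   0.306 -0.437]
lip [ 0.4716 -0.1787  0.0272] tilt 35.3 roll 0.6 dish dist 0.035
to lip target, tool [-0.0111 -0.0032 -0.0101]
```

View pics/s5.png

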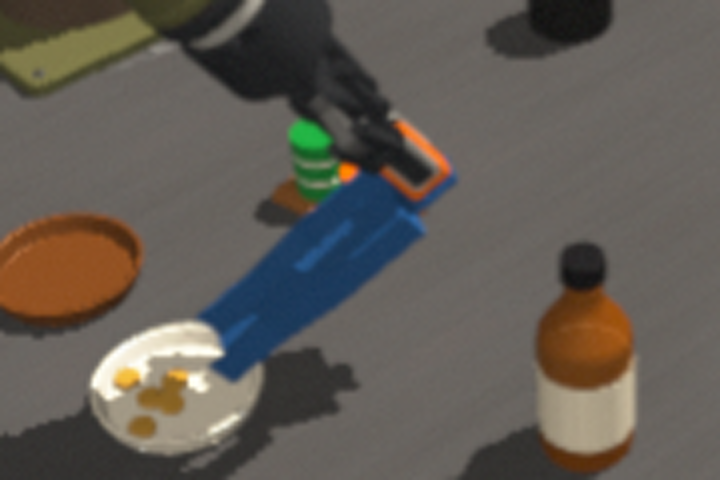

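{"op": "send_rows", "data": {
  "targets": [
    {"travel":[-0.004,0,-0.01],"turn":[0,0.05,0],"claw":255},
    {"travel":[-0.004,0,-0.01],"turn":[0,0.05,0],"claw":255},
    {"travel":[0,0,0],"turn":[0,0,0],"claw":255},
    {"travel":[0,0,0],"turn":[0,0,0],"claw":255},
    {"travel":[0,0,0],"turn":[0,0,0],"claw":255}
  ]
}}

```text
t: 18.85
eef_pos: [0.522, -0.0621, 0.1545]
tool_rot: [-2.206, -1.452, -0.834]
contact_force: [-0.8, 0.4, -1.3]
grip_width: 0.0149
```

```bash
python3 -c "
from st import *
lip()
p,d=get_image('scene');cv2.imwrite('pics/s6.png',cv2.resize(p[210:300,180:300,::-1],None,fx=6,fy=6,interpolation=cv2.INTER_CUBIC))
p,d=get_image('wrist');cv2.imwrite('pics/w6.png',p[:,:,::-1])
"
```

```text
t 18.85 p [ 0.522  -0.0621  0.1545] xang 67.15 z [ 0.273  0.595 -0.756] F [-0.8  0.4 -1.3] w 0.0149 j [ 1.024  1.021 -1.031  2.026  0.324  0.354 -0.366]
lip [ 0.474  -0.1768  0.0277] tilt 40.9 roll 0.9 dish dist 0.038
to lip target, tool [-0.0124 -0.0048 -0.0125]
```

View pics/s6.png

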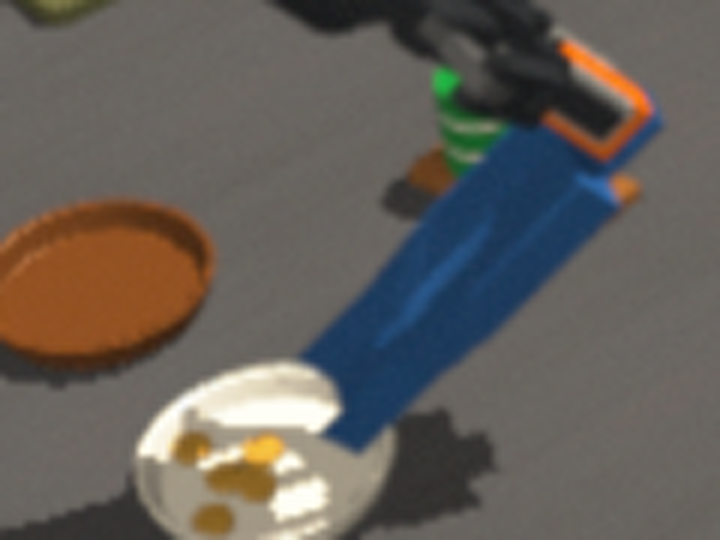

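View pics/w6.png

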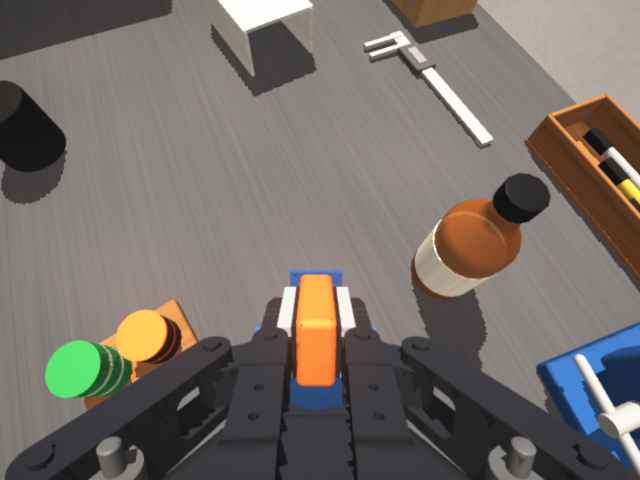

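I count five slugs in the dish: crop pixels (192,447), (264,447), (225,478), (258,483) and (213,520). Levelling with the lip held close over the dish.

{"op": "send_rows", "data": {
  "targets": [
    {"travel":[0,0,0.008],"turn":[0,-0.06,0],"claw":255},
    {"travel":[0,0,0.013],"turn":[0,-0.08,0],"claw":255},
    {"travel":[0,0,0.013],"turn":[0,-0.08,0],"claw":255}
  ]
}}

```text
t: 19.25
eef_pos: [0.5306, -0.0455, 0.1259]
tool_rot: [-2.367, -1.545, -0.6]
contact_force: [-0.1, -0.6, -2.5]
grip_width: 0.015
```

```bash
python3 -c "
from st import *
lip()"
```

```text
t 19.25 p [ 0.5306 -0.0455  0.1259] xang 66.49 z [ 0.202  0.423 -0.884] F [-0.1 -0.6 -2.5] w 0.015 j [ 0.744  0.884 -0.772  2.039  0.349  0.282 -0.521]
lip [ 0.4711 -0.1828  0.0302] tilt 27.9 roll 0.8 dish dist 0.032
to lip target, tool [-0.0102 -0.0045 -0.0041]
```

{"op": "send_rows", "data": {
  "targets": [
    {"travel":[0,0,0.0135],"turn":[0,-0.08,0],"claw":255},
    {"travel":[0,0,0.0135],"turn":[0,-0.08,0],"claw":255},
    {"travel":[0,0,0.0135],"turn":[0,-0.08,0],"claw":255}
  ]
}}

```text
t: 19.55
eef_pos: [0.5397, -0.0279, 0.0908]
tool_rot: [-2.521, -1.648, -0.322]
contact_force: [-0.3, 0.3, -2.1]
grip_width: 0.015
```

```bash
python3 -c "
from st import *
lip()"
```

```text
t 19.55 p [ 0.5397 -0.0279  0.0908] xang 66.5 z [ 0.115  0.209 -0.971] F [-0.3  0.3 -2.1] w 0.015 j [ 0.367  0.821 -0.439  2.018  0.378  0.266 -0.7  ]
lip [ 0.4728 -0.1825  0.0346] tilt 13.8 roll 1.2 dish dist 0.033
to lip target, tool [-0.0129 -0.0061  0.0025]
```

{"op": "send_rows", "data": {
  "targets": [
    {"travel":[0,0,0.0135],"turn":[0.01,-0.08,0],"claw":255},
    {"travel":[0,0,0.0135],"turn":[0.01,-0.08,0],"claw":255},
    {"travel":[0,0,0.005],"turn":[0,-0.05,0],"claw":255},
    {"travel":[0,0,0],"turn":[0,0,0],"claw":255}
  ]
}}

```text
t: 19.95
eef_pos: [0.5461, -0.01, 0.0612]
tool_rot: [-2.607, -1.738, -0.044]
contact_force: [0.2, 0.5, -2.6]
grip_width: 0.015
```

```bash
python3 -c "
from st import *
lip()
goto([.5397,-.02,.07],65)"
```

```text
t 19.95 p [ 0.5461 -0.01    0.0612] xang 67.38 z [ 0.019  0.023 -1.   ] F [ 0.2  0.5 -2.6] w 0.015 j [ 0.074  0.852 -0.213  1.945  0.4    0.362 -0.836]
lip [ 0.4783 -0.173   0.0417] tilt 1.6 roll 0.5 dish dist 0.044
to lip target, tool [-0.023  -0.0078  0.012 ]
t 19.95 p [ 0.5461 -0.01    0.0612] xang 67.38 z [ 0.019  0.023 -1.   ] F [ 0.2  0.5 -2.6] w 0.015 j [ 0.074  0.852 -0.213  1.945  0.4    0.362 -0.836]
tool travel [-0.0114 -0.002  -0.0092]
turn [ 0.008  -0.0282  0.0415]
```

{"op": "send_rows", "data": {
  "targets": [
    {"travel":[0.003,0,-0.01],"turn":[0.006,-0.02,0],"claw":255},
    {"travel":[0.006,0,-0.012],"turn":[0.002,-0.008,0],"claw":255},
    {"travel":[0.014,-0.006,0],"turn":[0,0,-0.03],"claw":255},
    {"travel":[0.016,-0.006,0],"turn":[0,0,-0.05],"claw":255},
    {"travel":[0.016,-0.005,0],"turn":[0,0,-0.05],"claw":255},
    {"travel":[0.016,-0.004,0],"turn":[0,0,-0.05],"claw":255},
    {"travel":[0.017,-0.003,0],"turn":[0,0,-0.05],"claw":255},
    {"travel":[0.017,-0.002,0],"turn":[0,0,-0.05],"claw":255},
    {"travel":[0.017,-0.001,0],"turn":[0,0,-0.05],"claw":255},
    {"travel":[0.017,0,0],"turn":[0,0,-0.05],"claw":255},
    {"travel":[0.017,0,0],"turn":[0,0,-0.05],"claw":255},
    {"travel":[0.014,0,0],"turn":[0,0,-0.05],"claw":255},
    {"travel":[0.008,0,0],"turn":[0,0,0],"claw":255},
    {"travel":[0,0,0],"turn":[0,0,0],"claw":255}
  ]
}}

```text
t: 21.35
eef_pos: [0.5457, 0.1908, 0.084]
tool_rot: [-2.064, -2.361, -0.008]
contact_force: [-0.2, -0.1, -0.7]
grip_width: 0.0152
```

Run:
```python
from st import *
lip()
goto([.5381,.18,.03],95)
p,d=get_image("top");cv2.imwrite("pics/t3.png",p[:,:,::-1])
cv2.imwrite("pics/t3z.png",cv2.resize(p[180:330,220:460,::-1],None,fx=3.3,fy=3.3,interpolation=cv2.INTER_CUBIC))
```

```text
t 21.35 p [0.5457 0.1908 0.084 ] xang 97.7 z [-0.001  0.008 -1.   ] F [-0.2 -0.1 -0.7] w 0.0152 j [-0.217  0.853 -0.338  1.82   0.485  0.548 -0.731]
lip [0.5694 0.0155 0.0681] tilt 0.4 roll 0.0 dish dist 0.253
to lip target, tool [-0.1906 -0.1336  0.0376]
t 21.35 p [0.5457 0.1908 0.084 ] xang 97.7 z [-0.001  0.008 -1.   ] F [-0.2 -0.1 -0.7] w 0.0152 j [-0.217  0.853 -0.338  1.82   0.485  0.548 -0.731]
tool travel [-0.0101 -0.009   0.0539]
turn [ 0.     -0.0078  0.0471]
```

View pics/t3z.png

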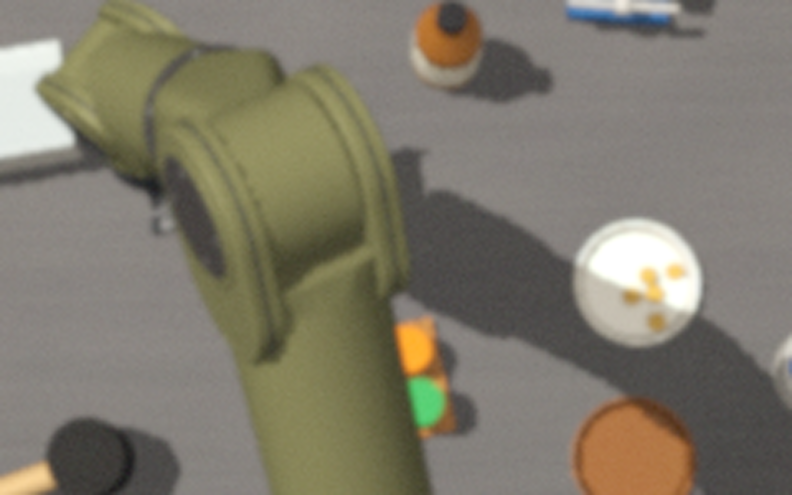

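The top view shows five slugs in the dish, and the dish unmoved. Now setting the tray down.

{"op": "send_rows", "data": {
  "targets": [
    {"travel":[-0.002,0,0.006],"turn":[0,-0.007,0],"claw":255},
    {"travel":[0,0,0.012],"turn":[0,0,0],"claw":255},
    {"travel":[0,0,0.014],"turn":[0,0,0],"claw":255},
    {"travel":[0,0,0.014],"turn":[0,0,0],"claw":255},
    {"travel":[0,0,0.008],"turn":[0,0,0],"claw":255},
    {"travel":[0,0,0.003],"turn":[0,0,0],"claw":255},
    {"travel":[0,0,0],"turn":[0,0,0],"claw":255}
  ]
}}

```text
t: 22.1
eef_pos: [0.5456, 0.1815, 0.0199]
tool_rot: [2.074, 2.357, -0.011]
contact_force: [0.9, 1.3, -0.5]
grip_width: 0.0151
```

Run:
```python
from st import *
lip()
```

```text
t 22.1 p [0.5456 0.1815 0.0199] xang 97.29 z [-0.003 -0.007 -1.   ] F [ 0.9  1.3 -0.5] w 0.0151 j [-0.255  0.952 -0.259  1.838  0.54   0.428 -0.78 ]
lip [0.568  0.0058 0.0066] tilt -0.4 roll -0.2 dish dist 0.244
to lip target, tool [-0.182  -0.1297 -0.0207]
```

{"op": "send_rows", "data": {
  "targets": [
    {"travel":[0,0,0.002],"turn":[0,0.006,0],"claw":255},
    {"travel":[0,0,0.002],"turn":[0,0,0],"claw":255}
  ]
}}

```text
t: 22.3
eef_pos: [0.546, 0.1818, 0.0161]
tool_rot: [-2.074, -2.357, 0.003]
contact_force: [0.7, -0.2, -2.4]
grip_width: 0.0151
```

Run:
```python
from st import *
lip()
```

```text
t 22.3 p [0.546  0.1818 0.0161] xang 97.29 z [-0.003  0.    -1.   ] F [ 0.7 -0.2 -2.4] w 0.0151 j [-0.251  0.958 -0.26   1.839  0.542  0.417 -0.779]
lip [0.5684 0.0062 0.0015] tilt 0.0 roll -0.2 dish dist 0.244
to lip target, tool [-0.1822 -0.1302 -0.0271]
```

{"op": "send_rows", "data": {
  "targets": [
    {"travel":[0,0,0.0015],"turn":[0,0,0],"claw":255},
    {"travel":[0,0,0.001],"turn":[0,0,0],"claw":255}
  ]
}}

```text
t: 22.5
eef_pos: [0.5463, 0.182, 0.0145]
tool_rot: [-2.075, -2.357, 0.002]
contact_force: [-2.6, -1.3, 9.7]
grip_width: 0.0152
```

Run:
```python
from st import *
lip()
```

```text
t 22.5 p [0.5463 0.182  0.0145] xang 97.29 z [-0.002  0.    -1.   ] F [-2.6 -1.3  9.7] w 0.0152 j [-0.252  0.961 -0.258  1.839  0.544  0.413 -0.781]
lip [ 5.687e-01  6.400e-03 -1.000e-04] tilt 0.0 roll -0.1 dish dist 0.245
to lip target, tool [-0.1823 -0.1305 -0.029 ]
```

{"op": "send_rows", "data": {
  "targets": [
    {"travel":[0,0,0],"turn":[0,0,0],"claw":200},
    {"travel":[0,0,0],"turn":[0,0,0],"claw":120},
    {"travel":[0,0,0],"turn":[0,0,0],"claw":0},
    {"travel":[0,0,0],"turn":[0,0,0],"claw":0},
    {"travel":[0,0,0],"turn":[0,0,0],"claw":0},
    {"travel":[0,0,-0.02],"turn":[0,0,0],"claw":0},
    {"travel":[0,0,-0.03],"turn":[0,0,0],"claw":0},
    {"travel":[0,0,-0.04],"turn":[0,0,0],"claw":0},
    {"travel":[0,0,-0.04],"turn":[0,0,0],"claw":0},
    {"travel":[0,0,-0.04],"turn":[0,0,0],"claw":0},
    {"travel":[0,0,0],"turn":[0,0,0],"claw":0}
  ]
}}

```text
t: 23.6
eef_pos: [0.5466, 0.1823, 0.1903]
tool_rot: [-2.073, -2.358, 0.003]
contact_force: [1.3, 0.2, -0.7]
grip_width: 0.0855
```

Run:
```python
from st import *
st()
p,d=get_image("wrist");cv2.imwrite("pics/w7.png",p[:,:,::-1])
p,d=get_image("scene");cv2.imwrite("pics/s7.png",p[:,:,::-1])
```

```text
t 23.6 p [0.5466 0.1823 0.1903] xang 97.35 z [-0.003 -0.    -1.   ] F [ 1.3  0.2 -0.7] w 0.0855 j [-0.149  0.703 -0.433  1.749  0.394  0.78  -0.648]
```

View pics/w7.png

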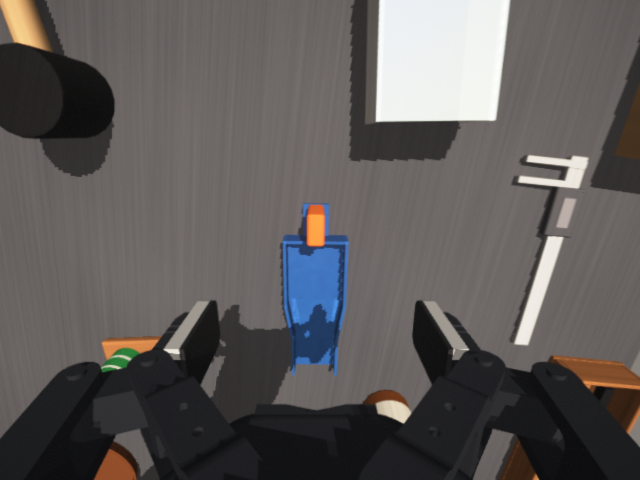

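View pics/s7.png

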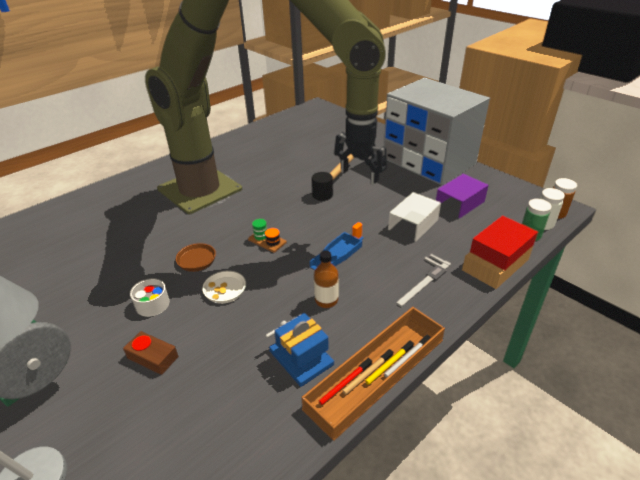

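The tray is empty and flat on the bench, the gripper is clear at 0.19 m, and the slugs are in the dish. All other items are where they started. Handing in.

```bash
python3 -c "
from rig import *
print(close_job())"
```

```text
the job is handed in; nothing more can be done
None
```

The job is done and handed in at about 23.7 s, well under the 58 s limit, and all five slugs are in the white dish.

- **Draw out:** I gripped the spout across its walls, drew the tray about 15 cm clear of the cover and slid it to open bench. I pressed it flat and let go. All five slugs were still in it.
- **Pour:** I took the tray by the orange handle, lifted it level and carried it to the dish. I lowered the lip to about 14 mm above the rim before tipping. I then tipped to 41°, with the lip 11–19 mm above the rim and over the dish by the arm's pose readings.
- **Levelling:** Near the end of levelling, the lip had drifted toward the near rim and about 26 mm above it. The tray was empty by then, with the last 2° still being taken out.
- **Set down:** I stood the tray on the bench until contact was felt, let go and lifted the gripper to 0.19 m.

**Last checks:**
- The top view, taken before setting the tray down, showed five slugs in the dish and the dish unmoved.
- The wrist view afterwards showed the tray empty and flat.
- In the scene view, the dish and bystanders looked unmoved. This was by eye; I did not measure each one.
- The largest wrist force I read was about 13 N.

No check failed.

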